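# Hold the vial warmer's sprung cover just below its balance point

### The arm

A 6-joint arm with a two-finger parallel gripper is mounted at the origin on a cart in front of the work surface, level with it; the furniture and walls round the work are solid. World frame = base frame: x ahead of the robot, y to its left, z up, the work surface at z = 0. Lengths are in m, angles in rad, forces in N, time in s.
With the tool pointing down it reaches from about 0.225 to 0.725 m from the base axis. Payload 3.1 kg.
Tool frame: the origin (TCP) lies on the centre line of the jaws, within the pads' length; the fingertips stand 22 mm ahead of it and the grasp point (between the pads) lies 3 mm ahead of it; z points along the fingers, y is the line along which they close (so a half turn about z gives the same grasp; the last joint's range is limited). The gripper opens to 85 mm and grips with 20 to 120 N. Pads are 22 mm wide; open, the fingers measure 114 mm over their backs; the gripper's body (76 mm by 85 mm) begins 54 mm behind the grasp point. The pads swing forward as they close: fully open they stand 13 mm farther back than shut.
Start: joints at [0.977, 0.048, 0.099, 1.622, 0, 1.443], TCP at [0.236, 0.469, 0.253] pointing down, gripper open.
Joint ranges: [-2.91, 2.91], [-0.99, 1.94], [-1.21, 1.42], [-2.12, 2.29], [-1.49, 1.47], [-3.14, 3.14]. Speed limits (rad/s): [2.79, 2.79, 3.14, 3.14, 3.14, 3.14].

### API

Orientations are given as a unit quaternion [w, x, y, z].
In Python, from workcell import arm gives the robot as it stands. The module is installed in compiled form; this text tells all that it offers.
- The arm moves only by the shell command python3 -m creep 'ROWS' [OPENING]. ROWS is JSON, a list that holds one entry, the list of rows, each a list of 6 numbers: the shift along the tool's x, y, z as a fraction of full scale, then the turn, a rotation vector about the tool's x, y, z as a fraction of full scale. In form: [[[x, y, z, wx, wy, wz], ...]]. A call has 1 to 5 rows; each row shifts and turns the commanded pose from where the row before left it, along the tool's axes as they then stand; what a row does not reach is not made up. Full scale, the value 1, is 25 mm for a shift and 0.12 rad for a turn. A row lasts 1/12 s, in which the tool goes at most 41.7 mm and 7.16 degrees, less where a joint would pass 70% of its speed; a pose out of reach is approached as far as the arm can. A call with a number of a shift or a turn outside -1 to 1 is refused whole. A call with a gripper value outside its range is refused whole. OPENING is the opening, from 0 (shut) to 1 (fully open), set as the call begins (- or left out, the last holds). The fingers move at their own pace and stop on an object; the grip force is fixed at half the most. Time passes only in rows, so rows that do not move let the fingers close. It gives the time, the measured TCP pose, the force, the opening and the grip force at its end, in the units of the state.
- arm.observe(): the state, without advancing time (a new reading comes with each control period).
- arm.snapshot(name): name is "scene" or "top" or "wrist"; returns (picture, depth): 480x640x3 uint8, blue, green, red; 480x640 float32, m along the optical axis (not along the pixel's ray), 0 where there is no reading.
- arm.get_calibration(name): a dict with "mtx" (3x3 intrinsics, pixels), "R" (3x3) and "t" (3): a world point X has camera coordinates R X + t. Camera axes: x right, y down, z forward; pixel columns grow to the right and rows downward; lengths in m; the calibration is good to about 2 mm. A picture is of the moment at which its call begins: read the wrist's pose just before it. get_calibration takes no time and is no camera call; for the wrist camera it gives the pose at the moment of the call.
- arm.job_done(): hands the job in; it is judged then, once.
Trained networks look in the newest picture that a camera, given by its name, has taken for a name from the list of things; names that differ only in an ending like _2 or _b are one class to them, and where a whole thing is asked for, a point or a joint stands for the part that bears it (a point fixed in the world has none). Each returns a list of dicts, best first, with "conf" (0 to 1); they miss things now and then, are a little off and sometimes report something else, mostly with a low value. They report only what shows in the picture. A call takes as long as a camera call.
- arm.trace(camera, thing): "mask" (480x640 bool, what is visible of it) and "rect" ([left, top, right, bottom] in pixels, round what is visible of it).
- arm.mark_of(camera, thing): "location" ([column, row] in pixels: a listed point, or the origin of a listed thing).
The state is a dict: "time_s": time; "joint_pos": joint angles; "joint_velocities": joint speeds; "joint_efforts": joint torques, N m; "tcp_pos": TCP position; "orientation": TCP orientation; "ft_force": force on the tool from outside, world axes, zero at the start; "torque": the same for the moment, N m; "gripper_width": opening from 0.0 (shut) to 1.0 (fully open); "grip_force": force on a finger pad.
Only numpy, scipy, OpenCV 4.12 (cv2) and the standard library are available. Lean on these libraries where they do the work, as an engineer would, in place of code of your own. Each camera call takes 0.05 s, during which the arm holds its last target. There are 200 camera calls.

### The job

Slide the red-knobbed latch of the vial warmer fully clear of the blue cover, then lift the cover past its balance point (the red mark on the index arc) without letting it swing fully open. Ease it back down into the green band just below the balance point and finish there, your fingers still holding the cover still so that a colleague can get at the vials; leave the other things on the bench where they are.

Things in the scene. Friction and masses are not known exactly. Their poses are not given: they have to be found in the camera images.
- latch (a joint): Bolt that locks the cover, m. 0: fully home, 21 mm over the cover's edge; grows as it slides away from the cover, to the warmer's right (-y of cover), to its stop at 0.036, fully clear. Starts at 0 to 0.006, stays where it is left, needs about 2 N to slide. While it lies over the cover, the cover cannot be lifted.
- latch_knob (a point): Grip point of the latch, moving with it: on the axis of an upright round red knob 14 mm in diameter (17 mm cap), 42 mm above the white deck of the warmer, which is 95 mm above the bench. The knob is free from 15 mm above the deck to its top, 12 mm above this point.
- cover: Blue cover of the vial warmer, plate 150 mm deep, 122 wide, 8 thick. Origin: on its hinge line at the back, mid-width, 100 mm above the bench. y: along the hinge, to the left; x: to the back (level when shut). Its opening angle is its turn about y, the tilt of its z: 0 shut. It closes the left two thirds of a white box (150x190x95 mm) fixed to the bench; the latch deck is the right third.
- bar_handle (a point): Middle of the cover's steel bar handle, 12 mm in diameter, 90 mm long, parallel to the hinge, 190 mm in front of it, level with it when shut; swings with the cover about the hinge, same axes as the cover. The bar stands 44 mm before the cover's front edge on two arms at its ends, so fingers pass either side of it and it can turn between them.
- balance_mark (a point): Red bead on the index arc (fixed thin steel bow on the warmer's left side, radius 75 mm about the hinge). The cover's orange pin runs along it and is at the bead at the balance point, 0.70 rad; the thick green band is 0.545 to 0.665 rad. Below the bead a spring pulls the cover shut (7 N at the bar when shut, 1 N at 0.6 rad); above, it pushes it open, to a stop at 1.2 rad (stay under 1.1).
- slide_box: Bystander, to be left alone: white box 30x82x28 mm; origin under its centre.
- timer: Bystander, to be left alone: flat white bench timer 59x64x18 mm; origin under its centre.
- amber_jar: Bystander, to be left alone: amber jar with black cap, 56 mm in diameter, 75 mm high; origin under its centre.
- cuvette_box: Bystander, to be left alone: clear box with white lid 36x36x62 mm; origin under its centre.
- wipe_box: Fixed bystander: white carton 117x171x95 mm; origin under its centre. It stands on the other side of the bench from the warmer.

How it is judged:
On the way, in this order (a step that is already met when the one before it is completed fails the run):
1. the latch is slid clear of the cover while the cover is still shut (value of joint latch above 0.028 m and angle between cover's own z axis and vertical below 0.05 rad), for 0.1 s.
2. the cover is raised past its balance point (angle between cover's own z axis and vertical above 0.72 rad), for 0.1 s.
At the end, for the whole second after the job is handed in: Latch clear (over 0.028 m); after passing the balance point (over 0.72 rad) the cover is held still (under 0.05 rad/s) at 0.52 to 0.685 rad by the fingers (contact over 0.5 N); bystanders within 30 mm of their places (angle between cover's own z axis and vertical between 0.52 and 0.685 rad and angular speed of cover below 0.05 rad/s and contact force between the fingers and cover above 0.5 N and value of joint latch above 0.028 m and distance of each of slide_box, timer, amber_jar, cuvette_box from where it was at the start of the episode below 0.03 m); the arm keeps its last pose, push and grip.
It fails at once if the cover swings fully open (angle between cover's own z axis and vertical above 1.1 rad).
It fails at once if a bystander is disturbed (distance of any of slide_box, timer, amber_jar, cuvette_box from where it was at the start of the episode above 0.03 m).
It also fails if it takes over 51 s, if anything falls off the work surface, if the arm or the gripper's body presses on something with over 40 N, if the wrist force passes 120 N, or if a joint passes its speed limit or range.

## Working session

There is one attempt and no reset: what is moved stays moved. The work goes in short steps, Python scripts to look and compute and a shell command to move; the robot and the scene stay as the last step left them, time stands still between calls to the robot, and variables do not carry over. Pictures are saved under pics/ and viewed, at most 10 in all, crops included, and the job is handed in when it is done.

```bash
mkdir -p pics
cat > h.py <<'E'
import numpy as np,cv2
from workcell import arm
def back(c,uv,d):
    K=arm.get_calibration(c);m=K["mtx"]
    p=np.array([(uv[0]-m[0,2])/m[0,0],(uv[1]-m[1,2])/m[1,1],1])*d
    return K["R"].T@(p-np.array(K["t"]).ravel())
def ray_z(c,uv,z):
    K=arm.get_calibration(c);R=K["R"];o=-R.T@np.array(K["t"]).ravel()
    d=back(c,uv,1.)-o
    return o+d*(z-o[2])/d[2]
def cloud(c,dep,mask):
    v,u=np.nonzero(mask&(dep>0));K=arm.get_calibration(c);m=K["mtx"];d=dep[v,u]
    p=np.c_[(u-m[0,2])/m[0,0]*d,(v-m[1,2])/m[1,1]*d,d]
    return (p-np.array(K["t"]).ravel())@K["R"]
E
python3 - <<'E'
from h import *
np.set_printoptions(precision=3,suppress=True)
o=arm.observe();print(o["tcp_pos"],o["orientation"],o["gripper_width"],o["ft_force"])
ims=[]
for c in("scene","top"):
    im,d=arm.snapshot(c);ims.append(im)
    for t,z in(("latch_knob",.137),("cover",.1),("bar_handle",.1),("balance_mark",None),("wipe_box",0),("slide_box",0),("timer",0),("amber_jar",0),("cuvette_box",0)):
        for r in arm.mark_of(c,t)[:2]:
            u=r["location"];dd=d[int(np.clip(u[1],0,479)),int(np.clip(u[0],0,639))]
            print(c,t,round(r["conf"],2),np.round(u,1),back(c,u,dd),ray_z(c,u,z) if z is not None else "")
    for t in("cover","latch_knob"):
        for r in arm.trace(c,t)[:1]:
            p=cloud(c,d,r["mask"]);print(c,t,r["conf"],r["rect"],np.percentile(p,[2,50,98],axis=0).tolist())
            if t=="cover":
                h=p[(p[:,2]>.08)&(p[:,2]<.12)]
                q=cv2.minAreaRect(h[:,:2].astype(np.float32)*1000);print(q)
cv2.imwrite("pics/a.png",cv2.resize(np.vstack(ims),(0,0),fx=.625,fy=.625))
E
```

```text
[0.235 0.469 0.252] [-0.     0.231  0.973 -0.001] 0.9995579681975841 [ 0.828 -0.043  0.173]
scene latch_knob 0.57 [278.3 205. ] [0.497 0.155 0.142] [0.503 0.163 0.137]
scene latch_knob 0.55 [284.4 192.5] [0.719 0.419 0.01 ] [0.561 0.211 0.137]
scene cover 0.69 [287.4 191.4] [0.734 0.422 0.009] [0.619 0.272 0.1  ]
scene bar_handle 0.58 [230.1 213.4] [0.506 0.425 0.003] [0.416 0.267 0.1  ]
scene balance_mark 0.77 [254.2 177. ] [0.717 0.594 0.009] 
scene balance_mark 0.53 [416.9 336. ] [ 0.448 -0.348  0.069] 
scene wipe_box 0.86 [417.5 336.8] [ 0.452 -0.347  0.064] [ 0.512 -0.31   0.   ]
scene slide_box 0.6 [332.6 290.1] [ 0.464 -0.092  0.024] [ 0.485 -0.07   0.   ]
scene timer 0.83 [285.8 302.7] [ 0.357 -0.048  0.016] [ 0.369 -0.033  0.   ]
scene amber_jar 0.58 [321.1 271. ] [ 0.506 -0.004  0.012] [0.518 0.008 0.   ]
scene cover 0.95 [221.7, 185.3, 299.8, 224.6] [[0.3996602157701744, 0.1972869731233234, 0.009694080010768848], [0.49286103282941074, 0.2547502606638159, 0.10525867878260585], [0.5937119956777884, 0.4254151533564121, 0.10928667020502289]]
((498.612548828125, 263.53598022460
[... 1064 characters left out ...]
0.478 -0.059  0.03 ] [ 0.48 -0.06  0.  ]
top cuvette_box 0.65 [292.8 256.7] [0.434 0.045 0.06 ] [0.436 0.048 0.   ]
top cover 0.27 [389.1, 192.0, 457.3, 268.8] [[0.42016197841487823, -0.36857960510882926, 0.010625847893432119], [0.5061480158545325, -0.2965274245530187, 0.09370863294337663], [0.5937777719756195, -0.23030274350931193, 0.09852807742768425]]
((508.2725524902344, -304.04486083984375), (116.35205841064453, 171.18405151367188), 72.13626098632812)
top latch_knob 0.66 [225.8, 225.8, 249.0, 237.1] [[0.4847781844639385, 0.15477192456129976, 0.10463166693153333], [0.4924147965581114, 0.1822117420686841, 0.11004749806083938], [0.5019380830827995, 0.2139962199060906, 0.15244116061378923]]
```

View pics/a.png

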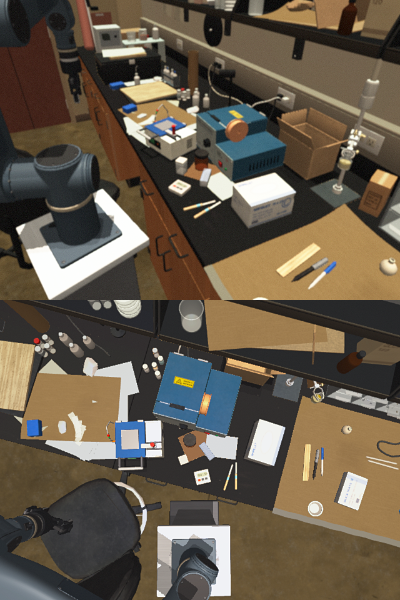

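Run:
```python
from h import *
np.set_printoptions(precision=4,suppress=True)
im,d=arm.snapshot("top")
cv2.imwrite("pics/b.png",cv2.resize(im[170:300,150:350],None,fx=4,fy=4,interpolation=cv2.INTER_CUBIC))
P=cloud("top",d,np.ones((480,640),bool))
hsv=cv2.cvtColor(im,cv2.COLOR_BGR2HSV);v,u=np.nonzero(d>0);c=hsv[v,u]
roi=(P[:,0]>.38)&(P[:,0]<.63)&(P[:,1]>.1)&(P[:,1]<.36)
b=roi&(c[:,0]>100)&(c[:,0]<125)&(c[:,1]>140)&(abs(P[:,2]-.104)<.012)
print("blue",cv2.minAreaRect(P[b][:,:2].astype(np.float32)*1000))
w=roi&(P[:,2]>.085)&(P[:,2]<.112)&(P[:,0]>.43)
print("box",cv2.minAreaRect(P[w][:,:2].astype(np.float32)*1000))
r=roi&((c[:,0]<8)|(c[:,0]>172))&(c[:,1]>130);print("red",r.sum());print(P[r][:14])
n=(P[:,0]>.4)&(P[:,0]<.65)&(P[:,1]>.0)&(P[:,1]<.16)&(P[:,2]>.11);print("tall near",P[n].min(0),P[n].max(0))
```

```text
blue ((520.0432739257812, 260.716552734375), (150.2281951904297, 121.13042449951172), 2.021301507949829)
box ((519.757080078125, 214.00180053710938), (175.9368133544922, 243.65185546875), 6.143462657928467)
red 58
[[0.5358 0.3321 0.152 ]
 [0.5335 0.3398 0.1505]
 [0.5331 0.3364 0.1536]
 [0.5331 0.3339 0.1537]
 [0.5336 0.3326 0.15  ]
 [0.5306 0.3386 0.1542]
 [0.5305 0.3358 0.1552]
 [0.5307 0.334  0.1533]
 [0.5307 0.3315 0.1534]
 [0.5287 0.3399 0.1498]
 [0.528  0.3356 0.1556]
 [0.5283 0.3341 0.1527]
 [0.5287 0.3327 0.1496]
 [0.5289 0.3307 0.1479]]
tall near [0.4848 0.0012 0.1101] [0.65   0.1597 0.1819]
```

View pics/b.png

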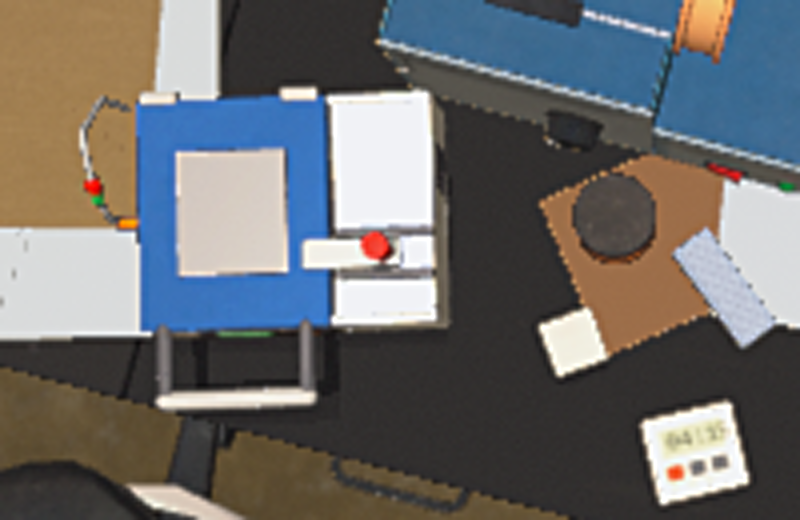

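```bash
python3 -m creep '[[[0,0,0,0,0,1],[0,0,0,0,0,1],[0,0,0,0,0,1],[0,0,0,0,0,1],[0,0,0,0,0,1]]]' && python3 -m creep '[[[0,0,0,0,0,1],[0,0,0,0,0,1],[0,0,0,0,0,1],[0,0,0,0,0,0.92],[0,0,0,0,0,0]]]'
cat >> h.py <<'E'
from scipy.spatial.transform import Rotation as Ro
def rel(X):
    o=arm.observe();q=np.array(o["orientation"]);R=Ro.from_quat(np.r_[q[1:],q[0]])
    print("tcp",np.round(o["tcp_pos"],4),"tool y,z",np.round(R.as_matrix()[:,1:].T,3).tolist(),"units",np.round(R.inv().apply(np.array(X)-o["tcp_pos"])/.025,2))
E
python3 -c "
from h import *
rel([.493,.162,.22])"
```

```text
time_s: 1.67
tcp_pos: [0.2358, 0.4691, 0.2533]
orientation: [0.0, 0.511, 0.86, -0.0]
ft_force: [0.1, -0.1, -0.5]
gripper_width: 1.0
grip_force: 0.0
time_s: 2.08
tcp_pos: [0.2358, 0.469, 0.2533]
orientation: [0.0, 0.695, 0.719, -0.0]
ft_force: [0.4, -0.3, 0.4]
gripper_width: 1.0
grip_force: 0.0
tcp [0.2358 0.469  0.2533] tool y,z [[0.999, 0.033, -0.0], [-0.0, -0.0, -1.0]] units [-12.61   9.88   1.33]
```

```bash
python3 -m creep '[[[-0.84,0.66,0,0,0,0],[-0.84,0.66,0,0,0,0],[-0.84,0.66,0,0,0,0],[-0.84,0.66,0,0,0,0],[-0.84,0.66,0,0,0,0]]]' >/dev/null; python3 -m creep '[[[-0.84,0.66,0,0,0,0],[-0.84,0.66,0,0,0,0],[-0.84,0.66,0,0,0,0],[-0.84,0.66,0,0,0,0],[-0.84,0.66,0,0,0,0]]]' >/dev/null;  python3 -m creep '[[[-0.84,0.66,0,0,0,0],[-0.84,0.66,0,0,0,0],[-0.84,0.66,0,0,0,0],[-0.84,0.66,0,0,0,0],[0,0,0,0,0,0]]]'
python3 - <<'E'
from h import *
rel([.493,.162,.142])
im,d=arm.snapshot("wrist")
for r in arm.mark_of("wrist","latch_knob"): print(r, ray_z("wrist",r["location"],.137))
hsv=cv2.cvtColor(im,cv2.COLOR_BGR2HSV)
r=((hsv[...,0]<8)|(hsv[...,0]>172))&(hsv[...,1]>130)
P=cloud("wrist",d,r);P=P[(P[:,2]>.1)&(P[:,1]<.25)];print(len(P),P.mean(0) if len(P) else 0,P.min(0),P.max(0))
cv2.imwrite("pics/c.png",im)
E
```

```text
time_s: 3.33
tcp_pos: [0.4795, 0.1799, 0.2528]
orientation: [0.001, 0.695, 0.719, -0.0]
ft_force: [0.5, 0.2, -0.4]
gripper_width: 1.001
grip_force: 0.0
tcp [0.4795 0.1799 0.2528] tool y,z [[0.999, 0.033, 0.001], [0.001, -0.002, -1.0]] units [-0.72  0.51  4.44]
{'location': [342.4, 264.5], 'conf': 0.73} [0.49281232 0.16482163 0.137     ]
{'location': [484.3, 118.5], 'conf': 0.67} [0.5760507  0.26480879 0.137     ]
891 [0.49553042 0.17056323 0.16801201] [0.40425705 0.04197291 0.10058189] [0.62763591 0.20458608 0.3309426 ]
```

View pics/c.png

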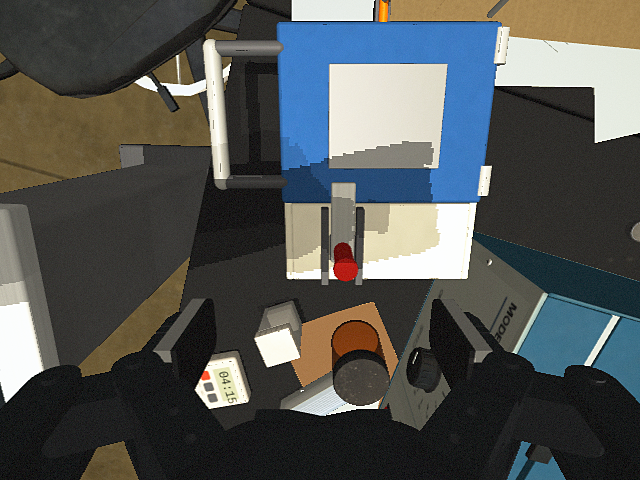

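```bash
python3 -m creep '[[[-0.35,0.27,0,0,0,0],[-0.3,0.24,0.6,0,0,0],[0,0,0.8,0,0,0],[0,0,0.8,0,0,0],[0,0,0.8,0,0,0]]]' 0.5 ; python3 -m creep '[[[0,0,0.8,0,0,0],[0,0,0.6,0,0,0],[0,0,0,0,0,0]]]'
python3 - <<'E'
from h import *
rel([.493,.1635,.14])
E
```

```text
time_s: 3.85
tcp_pos: [0.4902, 0.1679, 0.1779]
orientation: [0.0, 0.694, 0.72, 0.0]
ft_force: [0.5, -0.6, -1.5]
gripper_width: 0.496
grip_force: 0.0
time_s: 4.1
tcp_pos: [0.4873, 0.1674, 0.1393]
orientation: [-0.002, 0.694, 0.72, -0.003]
ft_force: [-0.7, -0.4, -0.9]
gripper_width: 0.499
grip_force: 0.0
tcp [0.4873 0.1674 0.1393] tool y,z [[0.999, 0.037, -0.007], [-0.007, -0.002, -1.0]] units [-0.17  0.22 -0.03]
```

```bash
python3 -m creep '[[[-0.15,0.2,0,0,0,0],[0,0,0,0,0,0]]]' ; python3 -m creep '[[[0,0,0,0,0,0],[0,0,0,0,0,0],[0,0,0,0,0,0],[0,0,0,0,0,0],[0,0,0,0,0,0]]]' 0
python3 - <<'E'
from h import *
rel([.493,.1635,.14])
E
```

```text
time_s: 4.27
tcp_pos: [0.4966, 0.1638, 0.1446]
orientation: [0.001, 0.694, 0.72, 0.001]
ft_force: [0.2, -0.3, -0.7]
gripper_width: 0.499
grip_force: 0.0
time_s: 4.68
tcp_pos: [0.4955, 0.164, 0.1451]
orientation: [0.0, 0.695, 0.719, 0.001]
ft_force: [-3.0, 0.3, 5.5]
gripper_width: 0.16
grip_force: 58.3
tcp [0.4955 0.164  0.1451] tool y,z [[0.999, 0.035, 0.002], [0.002, 0.0, -1.0]] units [-0.02 -0.1   0.2 ]
```

```bash
python3 -m creep '[[[-0.25,0,0,0,0,0],[-0.3,0,0,0,0,0],[-0.3,0,0,0,0,0],[-0.3,0,0,0,0,0],[-0.25,0,0,0,0,0]]]' ; python3 -m creep '[[[0,0,0,0,0,0],[0,0,0,0,0,0]]]'
python3 - <<'E'
from h import *
rel([.495,.1295,.14])
for c in ("scene","top"):
    im,d=arm.snapshot(c)
    for r in arm.mark_of(c,"latch_knob")[:2]: print(c,r, ray_z(c,r["location"],.137))
E
```

```text
time_s: 5.1
tcp_pos: [0.4966, 0.1313, 0.1451]
orientation: [-0.002, 0.694, 0.72, 0.003]
ft_force: [-2.1, 18.0, 4.4]
gripper_width: 0.161
grip_force: 58.3
time_s: 5.27
tcp_pos: [0.4966, 0.132, 0.1451]
orientation: [-0.002, 0.694, 0.72, 0.003]
ft_force: [-3.1, 7.5, 5.1]
gripper_width: 0.161
grip_force: 58.4
tcp [0.4966 0.132  0.1451] tool y,z [[0.999, 0.036, 0.002], [0.001, 0.008, -1.0]] units [-0.1  -0.07  0.2 ]
scene {'location': [287.6, 207.6], 'conf': 0.53} [0.51219683 0.13518299 0.137     ]
top {'location': [319.9, 281.4], 'conf': 0.25} [ 0.36958752 -0.02517764  0.137     ]
```

```bash
python3 -m creep '[[[0,0,0,0,0,0],[0,0,0,0,0,0],[0,0,-0.8,0,0,0],[0,0,-1,0,0,0],[0,0,-1,0,0,0]]]' 0.5 ; python3 -m creep '[[[0.5,-0.6,-0.2,0,0,0],[1,-0.75,0,0,0,0],[1,-0.75,0,0,0,0],[1,-0.75,0,0,0,0],[1,-0.75,0,0,0,0]]]' 0.36;python3 -m creep '[[[0.55,0,0,0,0,0],[0,0,0,0,0,0],[0,0,0,0,0,0]]]'
python3 - <<'E'
from h import *
np.set_printoptions(precision=4,suppress=True)
rel([.402,.2555,.1])
im,d=arm.snapshot("wrist")
for t,z in(("bar_handle",.1),("cover",.1),("latch_knob",.137)):
    for r in arm.mark_of("wrist",t)[:2]: print(t,r["conf"],r["location"], ray_z("wrist",r["location"],z))
P=cloud("wrist",d,np.ones((480,640),bool))
b=(P[:,2]>.09)&(P[:,2]<.115)&(P[:,0]<.425)&(P[:,0]>.37)&(P[:,1]>.2)&(P[:,1]<.31)
print(b.sum(),np.percentile(P[b],[2,50,98],axis=0),cv2.minAreaRect(P[b][:,:2].astype(np.float32)*1000) if b.sum() else 0)
im2,_=arm.snapshot("top")
for r in arm.mark_of("top","latch_knob")[:2]: print("top",r, ray_z("top",r["location"],.137))
cv2.imwrite("pics/d.png",im)
E
```

```text
time_s: 5.88
tcp_pos: [0.4959, 0.1284, 0.2129]
orientation: [-0.0, 0.695, 0.719, -0.001]
ft_force: [0.1, -0.3, 1.1]
gripper_width: 0.499
grip_force: 0.0
time_s: 6.3
tcp_pos: [0.4022, 0.2387, 0.2184]
orientation: [0.0, 0.695, 0.719, 0.0]
ft_force: [0.2, 1.5, -0.3]
gripper_width: 0.361
grip_force: 0.0
time_s: 6.55
tcp_pos: [0.4022, 0.2521, 0.2182]
orientation: [0.001, 0.694, 0.72, -0.0]
ft_force: [-1.0, 0.4, -0.1]
gripper_width: 0.361
grip_force: 0.0
tcp [0.4022 0.2521 0.2182] tool y,z [[0.999, 0.036, 0.001], [0.001, -0.001, -1.0]] units [ 0.14 -0.01  4.73]
cover 0.94 [601.5, 231.1] [0.5948 0.2628 0.1   ]
cover 0.58 [349.9, 392.6] [0.4298 0.1247 0.1   ]
latch_knob 0.87 [451.9, 426.7] [0.4974 0.1296 0.137 ]
3221 [[0.3976 0.2094 0.1022]
 [0.4052 0.2634 0.1063]
 [0.4235 0.3056 0.1083]] ((411.90887451171875, 256.7220458984375), (28.105045318603516, 100.85271453857422), 1.3778975009918213)
top {'location': [260.2, 230.1], 'conf': 0.65} [0.4973 0.123  0.137 ]
```

View pics/d.png

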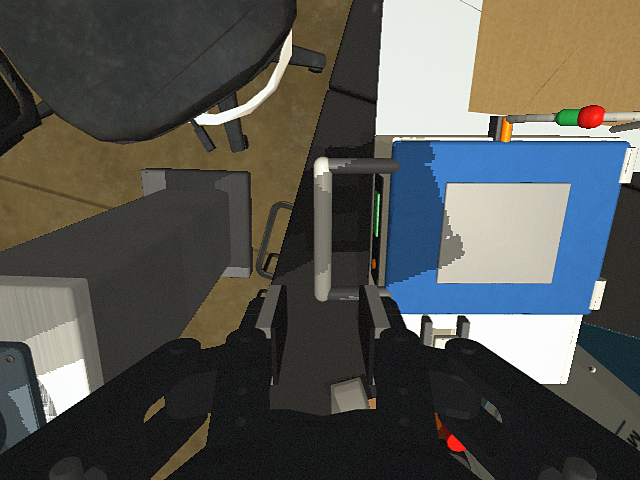

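```bash
python3 -m creep '[[[0.2,0.08,0.6,0,0,0],[0,0,1,0,0,0],[0,0,1,0,0,0],[0,0,1,0,0,0],[0,0,0.95,0,0,0]]]';python3 -m creep '[[[0,0,0,0,0,0],[0,0,0,0,0,0]]]'; python3 -c "
from h import *
rel([.4042,.2573,.103])"
```

```text
time_s: 7.27
tcp_pos: [0.4042, 0.2564, 0.1033]
orientation: [0.0, 0.695, 0.719, -0.0]
ft_force: [0.6, 0.6, 0.2]
gripper_width: 0.361
grip_force: 0.0
time_s: 7.43
tcp_pos: [0.4029, 0.2559, 0.1032]
orientation: [-0.001, 0.695, 0.719, -0.002]
ft_force: [0.9, -0.2, 0.8]
gripper_width: 0.358
grip_force: 0.0
tcp [0.4029 0.2559 0.1032] tool y,z [[0.999, 0.034, -0.004], [-0.004, -0.002, -1.0]] units [0.05 0.06 0.01]
```

```bash
python3 -m creep '[[[0,0,0,0,0,0],[0,0,0,0,0,0],[0,0,0,0,0,0],[0,0,0,0,0,0],[0,0,0,0,0,0]]]' 0
python3 - <<'E'
from h import *
im,d=arm.snapshot("wrist")
rel([.4042,.2573,.103])
# plan: cover angle th, tool tilt = k*th ; TCP = bar - 3mm along tool z
H=np.array([.5935,.1]);k=.5
prev=None
th=np.r_[np.arange(0,.761,.04),.72,.68,.64,.60]
for t in th:
    a=k*t; bar=H+.19*np.array([-np.cos(t),np.sin(t)])
    z=np.array([-np.sin(a),-np.cos(a)]); y=np.array([np.cos(a),-np.sin(a)])
    p=bar-.003*z
    if prev is not None:
        D=(p-prev[0])/.025;print(round(t,2),"bar",bar.round(3),"tcp",p.round(4),"y %.3f z %.3f rot %.3f"%(D@prev[1],D@prev[2],(a-prev[3])/.12))
    prev=(p,y,z,a)
E
```

```text
time_s: 7.85
tcp_pos: [0.4024, 0.257, 0.1063]
orientation: [-0.001, 0.695, 0.719, -0.001]
ft_force: [-6.1, -1.1, 1.7]
gripper_width: 0.115
grip_force: 58.5
tcp [0.4024 0.2571 0.1063] tool y,z [[0.999, 0.035, -0.003], [-0.003, 0.0, -1.0]] units [0.01 0.07 0.13]
0.04 bar [0.404 0.108] tcp [0.4037 0.1106] y 0.008 z -0.304 rot 0.167
0.08 bar [0.404 0.115] tcp [0.4042 0.1182] y 0.015 z -0.304 rot 0.167
0.12 bar [0.405 0.123] tcp [0.405  0.1257] y 0.021 z -0.303 rot 0.167
0.16 bar [0.406 0.13 ] tcp [0.4062 0.1333] y 0.027 z -0.303 rot 0.167
0.2 bar [0.407 0.138] tcp [0.4076 0.1407] y 0.033 z -0.302 rot 0.167
0.24 bar [0.409 0.145] tcp [0.4093 0.1481] y 0.039 z -0.302 rot 0.167
0.28 bar [0.411 0.153] tcp [0.4113 0.1555] y 0.045 z -0.301 rot 0.167
0.32 bar [0.413 0.16 ] tcp [0.4136 0.1627] y 0.051 z -0.300 rot 0.167
0.36 bar [0.416 0.167] tcp [0.4162 0.1699] y 0.057 z -0.299 rot 0.167
0.4 bar [0.418 0.174] tcp [0.4191 0.1769] y 0.063 z -0.298 rot 0.167
0.44 bar [0.422 0.181] tcp [0.4223 0.1839] y 0.069 z -0.297 rot 0.167
0.48 bar [0.425 0.188] tcp [0.4257 0.1907] y 0.075 z -0.295 rot 0.167
0.52 bar [0.429 0.194] tcp [0.4294 0.1973] y 0.081 z -0.294 rot 0.167
0.56 bar [0.433 0.201] tcp [0.4334 0.2038] y 0.086 z -0.292 rot 0.167
0.6 bar [0.437 0.207] tcp [0.4376 0.2101] y 0.092 z -0.290 rot 0.167
0.64 bar [0.441 0.213] tcp [0.442  0.2163] y 0.098 z -0.289 rot 0.167
0.68 bar [0.446 0.219] tcp [0.4468 0.2223] y 0.104 z -0.287 rot 0.167
0.72 bar [0.451 0.225] tcp [0.4517 0.2281] y 0.109 z -0.284 rot 0.167
0.76 bar [0.456 0.231] tcp [0.4569 0.2337] y 0.115 z -0.282 rot 0.167
0.72 bar [0.451 0.225] tcp [0.4517 0.2281] y -0.109 z 0.285 rot -0.167
0.68 bar [0.446 0.219] tcp [0.4468 0.2223] y -0.104 z 0.287 rot -0.167
0.64 bar [0.441 0.213] tcp [0.442  0.2163] y -0.098 z 0.289 rot -0.167
0.6 bar [0.437 0.207] tcp [0.4376 0.2101] y -0.092 z 0.290 rot -0.167
```

```bash
python3 -m creep '[[[0,0.01,-0.3,0.167,0,0],[0,0.015,-0.3,0.167,0,0],[0,0.02,-0.3,0.167,0,0],[0,0.027,-0.3,0.167,0,0],[0,0.033,-0.3,0.167,0,0]]]'
python3 - <<'E'
from h import *
def ang():
    for c in("top","scene"):
        im,d=arm.snapshot(c)
        hsv=cv2.cvtColor(im,cv2.COLOR_BGR2HSV);P=cloud(c,d,(hsv[...,0]>100)&(hsv[...,0]<125)&(hsv[...,1]>140))
        yv=np.array([-.035,.9994]);l=(P[:,:2]-[.5935,.264])@yv; xx=(P[:,:2]-[.5935,.264])@np.array([.9994,.035])
        m=(abs(l)<.055)&(xx<-.01)&(xx>-.15)&(P[:,2]>.09)&(P[:,2]<.25)
        if m.sum()<30: print(c,m.sum());continue
        f=np.polyfit(xx[m],P[m,2],1)
        r=P[m,2]-np.polyval(f,xx[m]);k=abs(r)<.006;f=np.polyfit(xx[m][k],P[m,2][k],1)
        print(c,m.sum(),"angle",-np.arctan(f[0]))
ang();rel([.4076,.257,.1407])
E
```

```text
time_s: 8.32
tcp_pos: [0.4061, 0.2572, 0.1414]
orientation: [-0.037, 0.694, 0.718, -0.038]
ft_force: [-2.3, 0.9, -8.1]
gripper_width: 0.119
grip_force: 58.5
top 1105 angle 0.1850704567086145
scene 241 angle 0.18988373565237895
tcp [0.4064 0.2572 0.1426] tool y,z [[0.994, 0.034, -0.105], [-0.105, -0.003, -0.994]] units [-0.01  0.05  0.07]
```

```bash
cat >> h.py <<'E'
def ang():
    for c in("top","scene"):
        im,d=arm.snapshot(c)
        hsv=cv2.cvtColor(im,cv2.COLOR_BGR2HSV);P=cloud(c,d,(hsv[...,0]>100)&(hsv[...,0]<125)&(hsv[...,1]>140))
        D=P[:,:2]-[.5935,.264];l=D@[-.035,.9994]; xx=D@[.9994,.035]
        m=(abs(l)<.055)&(xx<-.01)&(xx>-.15)&(P[:,2]>.09)&(P[:,2]<.25)
        if m.sum()<30: print(c,m.sum());continue
        f=np.polyfit(xx[m],P[m,2],1)
        r=P[m,2]-np.polyval(f,xx[m]);k=abs(r)<.006;f=np.polyfit(xx[m][k],P[m,2][k],1)
        print(c,m.sum(),"angle",-np.arctan(f[0]))
E
python3 -m creep '[[[0,0.039,-0.3,0.167,0,0],[0,0.045,-0.3,0.167,0,0],[0,0.051,-0.3,0.167,0,0],[0,0.057,-0.3,0.167,0,0],[0,0.063,-0.3,0.167,0,0]]]';python3 -m creep '[[[0,0.069,-0.297,0.167,0,0],[0,0.075,-0.295,0.167,0,0],[0,0.081,-0.294,0.167,0,0],[0,0.086,-0.292,0.167,0,0],[0,0.092,-0.29,0.167,0,0]]]'; python3 -c "
from h import *
ang();rel([.4376,.258,.2101])"
```

```text
time_s: 8.83
tcp_pos: [0.4175, 0.2576, 0.1784]
orientation: [-0.072, 0.691, 0.715, -0.074]
ft_force: [-4.7, 0.5, -5.3]
gripper_width: 0.115
grip_force: 58.9
time_s: 9.25
tcp_pos: [0.4364, 0.2583, 0.2129]
orientation: [-0.106, 0.687, 0.711, -0.109]
ft_force: [-4.5, 0.2, -2.0]
gripper_width: 0.113
grip_force: 58.5
top 671 angle 0.586553674292539
scene 8
tcp [0.4371 0.2583 0.214 ] tool y,z [[0.954, 0.033, -0.299], [-0.299, -0.009, -0.954]] units [-0.01  0.06  0.14]
```

```bash
python3 -m creep '[[[0,0.098,-0.29,0.167,0,0],[0,0.104,-0.287,0.167,0,0],[0,0.109,-0.285,0.167,0,0],[0,0.115,-0.282,0.167,0,0],[0,0.12,-0.28,0.167,0,0]]]';python3 -m creep '[[[0,0,0,0,0,0],[0,0,0,0,0,0]]]'
python3 - <<'E'
from h import *
ang();rel([.4569,.258,.2337])
o=arm.observe()["tcp_pos"];q=arm.observe()["orientation"];print(np.arctan2(o[2]-.1,.5935-o[0]),np.hypot(o[2]-.1,.5935-o[0]))
im,d=arm.snapshot("scene");cv2.imwrite("pics/e.png",cv2.resize(im[120:270,170:370],None,fx=4,fy=4,interpolation=cv2.INTER_CUBIC))
E
```

```text
time_s: 9.77
tcp_pos: [0.4619, 0.2592, 0.243]
orientation: [-0.139, 0.681, 0.705, -0.144]
ft_force: [-4.0, -0.4, 1.9]
gripper_width: 0.114
grip_force: 59.3
time_s: 9.93
tcp_pos: [0.4626, 0.2592, 0.2438]
orientation: [-0.138, 0.681, 0.705, -0.142]
ft_force: [-4.8, -0.8, 5.4]
gripper_width: 0.112
grip_force: 59.2
top 488 angle 0.7914421101686502
scene 79 angle 0.8037509164882004
tcp [0.4626 0.2592 0.2439] tool y,z [[0.921, 0.032, -0.388], [-0.388, -0.012, -0.922]] units [-0.04 -0.06  0.46]
0.8326248542685897 0.19447142002617113
```

View pics/e.png

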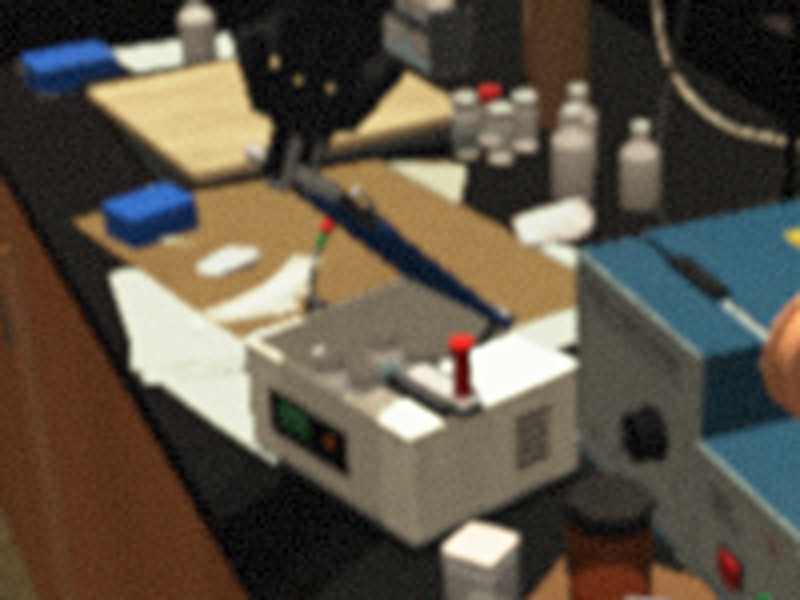

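The picture shows the cover (edge from about (310,190) to (510,320)) raised above the bead at (328,225), with the latch clear at (460,370). Now I'll ease it back.

```bash
python3 -m creep '[[[0,-0.06,0.14,-0.083,0,0],[0,-0.06,0.14,-0.083,0,0],[0,-0.115,0.282,-0.167,0,0],[0,-0.109,0.285,-0.167,0,0],[0,-0.104,0.287,-0.167,0,0]]]';python3 -m creep '[[[0,-0.05,0.145,-0.083,0,0],[0,-0.05,0.145,-0.083,0,0],[0,0,0,0,0,0],[0,0,0,0,0,0],[0,0,0,0,0,0]]]'
python3 - <<'E'
from h import *
ang();rel([.4376,.258,.2101])
o=arm.observe()["tcp_pos"];print(np.arctan2(o[2]-.1,.5935-o[0]))
E
```

```text
time_s: 10.5
tcp_pos: [0.4425, 0.2585, 0.2216]
orientation: [-0.11, 0.686, 0.71, -0.112]
ft_force: [-4.1, -0.7, 5.8]
gripper_width: 0.113
grip_force: 59.3
time_s: 10.92
tcp_pos: [0.4364, 0.2583, 0.2128]
orientation: [-0.105, 0.687, 0.711, -0.109]
ft_force: [-6.8, -0.8, 3.4]
gripper_width: 0.116
grip_force: 60.2
top 677 angle 0.5831785407115858
scene 10
tcp [0.4363 0.2583 0.2127] tool y,z [[0.953, 0.033, -0.3], [-0.299, -0.01, -0.954]] units [-0.01  0.08  0.08]
0.6220014609600704
```

```bash
python3 -m creep '[[[0,0,0,0,0,0],[0,0,0,0,0,0],[0,0,0,0,0,0],[0,0,0,0,0,0],[0,0,0,0,0,0]]]'
python3 - <<'E'
from h import *
ang()
im,d=arm.snapshot("top");cv2.imwrite("pics/f.png",cv2.resize(im[170:300,150:350],None,fx=4,fy=4,interpolation=cv2.INTER_CUBIC))
for r in arm.mark_of("top","latch_knob")[:1]: print(r, ray_z("top",r["location"],.137))
print(np.abs(arm.observe()["joint_velocities"]).max())
E
```

```text
time_s: 11.43
tcp_pos: [0.4363, 0.2583, 0.2126]
orientation: [-0.106, 0.687, 0.711, -0.109]
ft_force: [-6.8, -0.3, 4.0]
gripper_width: 0.117
grip_force: 60.2
top 678 angle 0.5828774236597487
scene 12
{'location': [260.2, 230.5], 'conf': 0.68} [0.49629965 0.12296683 0.137     ]
0.0010668232741978165
```

View pics/f.png

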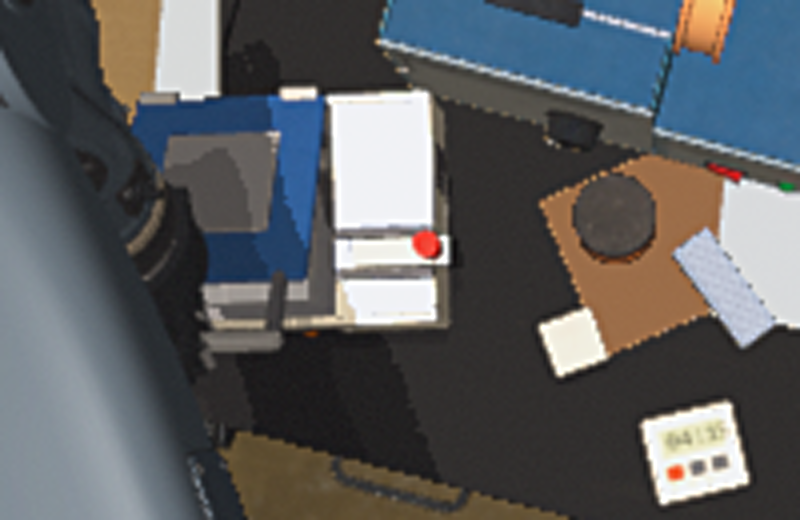

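The latch is clear, with the knob at (427,244). The cover is held still at about 0.585 rad, and the bystanders at (614,215), (572,342), (693,452) and (725,288) have not moved.

```bash
python3 -c "
from workcell import arm
print(arm.job_done())"
```

```text
the job is handed in; nothing more can be done
None
```

I slid the latch clear (about 35 mm), raised the cover to about 0.79 rad, eased it back to about 0.585 rad in the green band, and handed the job in with the fingers still gripping the bar; the bystanders look unmoved, and the hand-in gave no verdict.

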